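# Clip the logger to the vial carrier, then lift and hold it level

## Robot

A 6-joint arm with a two-finger parallel gripper is mounted at the origin on the work surface. World frame = base frame: x ahead of the robot, y to its left, z up, the work surface at z = 0. Lengths are in m, angles in rad, forces in N, time in s.
With the tool pointing down it reaches from about 0.375 to 0.975 m from the base axis. Payload 3.8 kg.
Tool frame: the origin (TCP) lies between the finger pads, 19 mm behind the fingertips; this is the grasp point; z points along the fingers, y is the line along which they close (so a half turn about z gives the same grasp; the last joint's range is limited). The gripper opens to 85 mm and grips with 20 to 120 N. Pads are 22 mm wide; open, the fingers measure 114 mm over their backs; the gripper's body (76 mm by 85 mm) begins 54 mm behind the grasp point. The pads swing forward as they close: fully open they stand 13 mm farther back than shut.
Start: joints at [1.096, 0.264, 1.604, -0, 1.274, -0.037], TCP at [0.286, 0.611, 0.25] pointing down, gripper open.
Joint ranges: [-2.63, 2.63], [-0.94, 2.18], [0.31, 2.57], [-1.31, 4.45], [0, 2.66], [-2.55, 2.55]. Speed limits (rad/s): [2.57, 2.57, 3.14, 3.14, 3.14, 3.14].

## Interface

Orientations are given as a rotation vector (axis times angle).
In Python, from workcell import bot gives the robot as it stands.
- The arm moves only by the tool drive_tool, never from a script. Its arguments are lists of equal length, an entry for each row: "claw": the finger opening in mm, from 0 to 85.4; "slide": the shift along the world's x, y, z each as a share of 0.5 m, from -1 to 1, a list of three; "yaw": the turn about the world's z as a share of 180 degrees, from -1 to 1. A call has 1 to 8 rows; each row is the pose to reach, as a shift and turn from the pose commanded when the call began, turning the shorter way round; what a row does not reach only later rows make up. A row lasts 1/12 s, in which the tool goes at most 41.7 mm and 7.16 degrees, less where a joint would pass 70% of its speed; a pose out of reach is approached as far as the arm can. A call with a number of a shift or a turn outside -1 to 1 is refused whole. A call with a gripper value outside its range is refused whole. The fingers move at their own pace and stop on an object; "newtons" is the grip in N (left out, the last holds). Time passes only in rows, so rows that repeat a pose let the fingers close. It gives the time, the measured TCP pose, the force, the opening and the grip force at its end, in the units of the state.
- bot.read_state(): the state, without advancing time (a new reading comes with each control period).
- bot.read_camera(name): name is "scene" or "top"; returns a dict with "color" (480x640x3 uint8, red, green, blue), "depth" (480x640 float32, m along the optical axis (not along the pixel's ray), 0 where there is no reading), "mtx" (3x3 intrinsics, pixels), "eye" and "rotation" of the camera in the world. Camera axes: x right, y up, looking along -z (the intrinsics and any distortion apply to the point x, -y, -z); pixel columns grow to the right and rows downward; lengths in m; the calibration is good to about 2 mm. A picture is of the moment at which its call begins.
- bot.finish_job(): hands the job in; it is judged then, once.
The state is a dict: "time": time; "q": joint angles; "joint_vel": joint speeds; "joint_torque": joint torques, N m; "tool_pos": TCP position; "tcp_rot": TCP orientation; "wrist_force": force on the tool from outside, world axes, zero at the start; "torque": the same for the moment, N m; "width": opening from 0.0 (shut) to 1.0 (fully open); "grip_force": force on a finger pad.
Only numpy, scipy, OpenCV 4.12 (cv2) and the standard library are available. Lean on these libraries where they do the work, as an engineer would, in place of code of your own. Each camera call takes 0.05 s, during which the arm holds its last target. There are 200 camera calls.

## Task

The wireless temperature logger must travel with the samples, but it is still clipped to the end of the empty carrier: squeeze its clip open, take it across to the carrier with the six amber vials, set it well down over the rim of one of that carrier's short end walls and let it spring shut there. Then take the loaded carrier by its handle, lift it level out of its tray and finish still holding it, steady and level, about 15 cm above the tray and over it, with the vials and the logger aboard, so that the tray below can be wiped out; do not put it down. Leave the empty carrier standing where it is and do not disturb the other things on the bench.

Things in the scene. Friction and masses are not known exactly. Their poses are not given: they have to be found in the camera images.
- logger: Wireless temperature logger: orange sprung clip 70 mm long, 20 wide, 38 g, with a white module (12 thick, 30 wide, 24 high, its top 5 below the origin) on one jaw. Starts upright on the wall at the empty carrier's -x end, jaws down, levers up, module outside. Origin on the hinge pin, about 10 mm above the rim; z up, x across the jaws (module at -x), y along the wall.
- logger_tip (a point): Point midway between the jaw tips when shut on a wall, 28 mm below the pin. Rubber jaw pads reach from 13 to 28 mm below the pin; the pin's shoulders (2 mm below it) stop the rim. Let go, the clip springs shut and grips a 3 mm wall with about 6 N.
- logger_jaw (a joint): Opening angle of the clip: 0 with the jaws shut flat on a 3 mm wall, -0.09 shut on nothing, 0.40 squeezed fully open against its stop (then about 14 mm between the jaw tips, 8 mm at the upper edge of the pads).
- logger_levers (a point): Where to squeeze the clip: midway between its two ribbed levers, 27 mm above the pin (levers from 6 to 42 mm above it). Splayed at rest, 38 mm over the outsides at the top, 34 here; squeezed along x to the stop (8 N per lever; 15 to 20 N holds firmly) the outer faces are parallel, 22 mm apart, and the clip can be carried open so.
- loaded: Vial carrier with six amber vials, 0.4 to 0.7 kg in all: stainless box 160 (x) x 90 (y) mm, 55 high, walls 3, open top, hole plate inside at 27. A black grip bar along y over the middle, on two flat straps from the long walls. Origin: centre of the underside, z up, -x end towards the robot. Stands in its cream tray.
- loaded_handle (a point): Centre of the loaded carrier's grip bar, 112.5 mm above its underside: 14 mm wide (x), 15 high, 90 long (y), free beneath down to the vial caps at 64 mm. Its two side faces are flat and upright.
- loaded_rim_near (a point): middle of the top edge of the loaded carrier's end wall at its -x end (towards the robot), 55 mm above its underside, at mid thickness; 27 mm free inside the wall before the vials
- loaded_rim_far (a point): the same on its +x end wall
- empty: The empty vial carrier, the same in form (see loaded), 0.32 kg, standing in the other cream tray; the logger starts on it. Origin: centre of the underside, z up, -x end towards the robot.
- tray_loaded: Fixed cream tray 270 x 220 mm, 22 high, floor 4 thick, in which the loaded carrier stands. Origin: centre of the underside. Its left or right place is swapped at random with the other tray's.
- tray_empty: Fixed cream tray, the same, in which the empty carrier stands
- vial1: Amber glass vial with white cap, 28 mm dia x 61 high, 20 to 45 g, standing in a hole of the loaded carrier, its top 64 mm above the carrier's underside. Origin: centre of its underside.
- vial2: Amber glass vial with white cap, 28 mm dia x 61 high, 20 to 45 g, standing in a hole of the loaded carrier, its top 64 mm above the carrier's underside. Origin: centre of its underside.
- vial3: Amber glass vial with white cap, 28 mm dia x 61 high, 20 to 45 g, standing in a hole of the loaded carrier, its top 64 mm above the carrier's underside. Origin: centre of its underside.
- vial4: Amber glass vial with white cap, 28 mm dia x 61 high, 20 to 45 g, standing in a hole of the loaded carrier, its top 64 mm above the carrier's underside. Origin: centre of its underside.
- vial5: Amber glass vial with white cap, 28 mm dia x 61 high, 20 to 45 g, standing in a hole of the loaded carrier, its top 64 mm above the carrier's underside. Origin: centre of its underside.
- vial6: Amber glass vial with white cap, 28 mm dia x 61 high, 20 to 45 g, standing in a hole of the loaded carrier, its top 64 mm above the carrier's underside. Origin: centre of its underside.
- jar: Clear glass jar with white lid, 68 mm dia, 85 high; leave alone. Origin under its centre.
- amber_bottle: Amber bottle with black cap, 44 mm dia, 105 high; leave alone. Origin under its centre.
- red_bottle: Red bottle with white cap, 68 mm dia, 150 high; leave alone. Origin under its centre.
- carton: White and blue carton 50 x 50 x 85 mm; leave alone. Origin under its centre.
- marker: Red and black marker pen 120 x 13 mm lying on the bench along its x; leave alone. Origin under its centre.

How it is judged:
By the outcome, as a careful person would: the job done as asked, in the order asked, and still so for the second after the job is handed in, while the arm keeps its last pose, push and grip.
It also fails if it takes over 64 s, if anything falls off the work surface, if the arm or the gripper's body presses on something with over 40 N, if the wrist force passes 120 N, or if a joint passes its speed limit or range.

## Working session

There is one attempt and no reset: what is moved stays moved. The work goes in short steps, Python scripts to look and compute and a tool call to move; the robot and the scene stay as the last step left them, time stands still between calls to the robot, and variables do not carry over. Pictures are saved under pics/ and viewed, at most 10 in all, crops included, and the job is handed in when it is done.

Besides the shell and the picture viewer there is one more tool, called as name([rows], argument=value, ...), one row to a line, values as JSON. drive_tool: Moves the arm, as the interface text tells. Shift numbers are shares of 0.5 m and turn numbers shares of 180 degrees, none past 1 either way. Its arguments: {"type":"object","properties":{"claw":{"type":"array","items":{"type":"number"}},"slide":{"type":"array","items":{"type":"array","items":{"type":"number"}}},"yaw":{"type":"array","items":{"type":"number"}},"newtons":{"type":"number"}},"required":["claw","slide","yaw"]}

```bash
mkdir -p pics && cat > h.py <<'E'
import numpy as np, cv2
from workcell import bot
def cap(n):
    c=bot.read_camera(n); d=c["depth"]; K=np.array(c["mtx"]); R=np.array(c["rotation"]); e=np.array(c["eye"])
    if R.shape!=(3,3): R=cv2.Rodrigues(R)[0]
    v,u=np.mgrid[:480,:640]
    P=np.stack([(u-K[0,2])/K[0,0]*d,-(v-K[1,2])/K[1,1]*d,-d],-1)
    W=P@R.T+e; W[d==0]=np.nan
    return c,W
E
python3 - <<'E'
from h import *
print(bot.read_state())
for n in("top","scene"):
    c,W=cap(n); print(n,c["mtx"],c["eye"],c["rotation"],[k for k in c])
    cv2.imwrite(f"pics/{n}0.png",c["color"][...,::-1]); np.savez(f"{n}0.npz",W=W,c=c["color"])
E
```

```text
{'time': 0.0, 'q': array([ 1.09612456e+00,  2.64778946e-01,  1.60538187e+00, -1.39099293e-05,
        1.27370498e+00, -3.69095505e-02]), 'joint_vel': array([ 0.00127787,  0.00093308, -0.00034213,  0.00010859,  0.00127   ,
       -0.00011931]), 'joint_torque': array([-1.07398875e-03, -5.15086234e+01, -3.67329919e+01, -1.20027735e-04,
        1.27780953e-02, -3.84421199e-06]), 'tool_pos': array([0.28583543, 0.61072532, 0.24864036]), 'tcp_rot': array([-0.682029  , -3.06608812,  0.00345913]), 'wrist_force': array([ 0.34460473,  0.19648123, -0.7426839 ]), 'torque': array([-0.008119  ,  0.01002125, -0.0293348 ]), 'grip_force': 0.0, 'width': 1.0026199011774461}
top [[520.91214292   0.         320.42277048]
 [  0.         520.91214292 241.61851967]
 [  0.           0.           1.        ]] [0.41109247 0.00308872 1.48361842] [ 0.09607454 -0.13570978 -1.55834102] ['color', 'depth', 'mtx', 'eye', 'rotation']
scene [[596.97368828   0.         318.81119477]
 [  0.         596.97368828 244.77818601]
 [  0.           0.           1.        ]] [ 1.11895019 -0.8649952   1.13241766] [0.74419262 0.1976512  0.53050358] ['color', 'depth', 'mtx', 'eye', 'rotation']
```

View pics/top0.png

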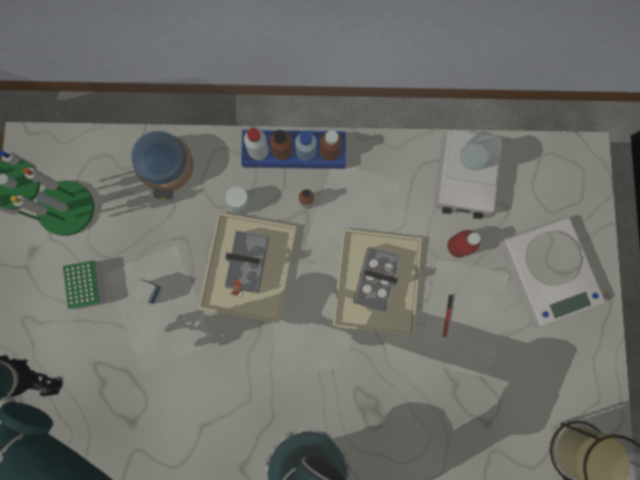

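View pics/scene0.png

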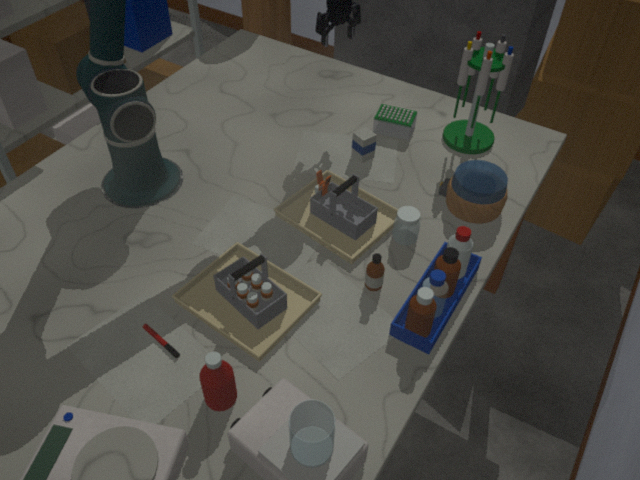

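The top view shows the empty carrier at about (247,262) with the orange logger at (236,288). The loaded carrier is at (376,280), with its handle running from (365,273) to (396,281). The scene view agrees.

```bash
cat > m.py <<'E'
from h import *
import sys
def ana(tag):
  for n in("top","scene"):
    f=np.load(f"{n}{tag}.npz"); W=f["W"]; C=f["c"].astype(int)
    hsv=cv2.cvtColor(f["c"],cv2.COLOR_RGB2HSV)
    for nm,x0,x1,y0,y1 in(("empty",.3,.62,.04,.34),("loaded",.3,.62,-.28,.02)):
        X,Y,Z=W[...,0],W[...,1],W[...,2]
        reg=(X>x0)&(X<x1)&(Y>y0)&(Y<y1)
        b=reg&(Z>.107)&(Z<.14)&(C.max(-1)<90)&(np.ptp(C,-1)<25)
        if b.sum()>5:
            p=W[b]; r=cv2.minAreaRect(p[:,:2].astype(np.float32)*1000)
            print(n,nm,"bar n",b.sum(),"rect",np.round(r[0],1),np.round(r[1],1),round(r[2],1),"z med/max",np.median(p[:,2]),p[:,2].max())
        b=reg&(Z>.045)&(Z<.066)&(hsv[...,1]<70)
        p=W[b]; 
        if b.sum()>5:
            r=cv2.minAreaRect(p[:,:2].astype(np.float32)*1000); print("   rim n",b.sum(),np.round(r[0],1),np.round(r[1],1),round(r[2],1),"zmed",np.median(p[:,2]))
        b=reg&(hsv[...,0]<14)&(hsv[...,1]>130)&(Z>.06)&(C[...,0]>90)
        if b.sum()>3:
            p=W[b]; print("   orange n",b.sum(),"mean",p.mean(0).round(4),"min",p.min(0).round(4),"max",p.max(0).round(4))
            r=cv2.minAreaRect(p[:,:2].astype(np.float32)*1000); print("     rect",np.round(r[0],1),np.round(r[1],1),round(r[2],1))
        b=reg&(Z>.015)&(Z<.03)&(hsv[...,1]>30)
        if b.sum()>5:
            p=W[b]; r=cv2.minAreaRect(p[:,:2].astype(np.float32)*1000); print("   tray",b.sum(),np.round(r[0],1),np.round(r[1],1),round(r[2],1))
ana(sys.argv[1])
E
python3 m.py 0
python3 - <<'E'
import cv2,numpy as np
t=cv2.imread("pics/top0.png");s=cv2.imread("pics/scene0.png")
r=lambda i,x,y:cv2.resize(i[y:y+100,x:x+133],(399,300),interpolation=cv2.INTER_CUBIC)
g=np.vstack([np.hstack([r(t,185,210),r(t,320,225)]),np.hstack([r(s,270,155),r(s,180,240)])])
cv2.imwrite("pics/crop0.png",np.clip(g*1.6,0,255).astype(np.uint8))
E
```

```text
top empty bar n 199 rect [568.6 170.7] [93.2 14.2] 80.9 z med/max 0.1226254197722747 0.13159480860668316
   rim n 193 [548.6 173.9] [ 96.6 154.2] 82.6 zmed 0.057284363388379056
   orange n 36 mean [0.4978 0.1921 0.086 ] min [0.4774 0.1838 0.07  ] max [0.5088 0.1994 0.1097]
     rect [493.2 194.2] [13.2 30.5] 73.0
   tray 645 [528.4 175.6] [228.7 219.6] 80.5
top loaded bar n 190 rect [ 524.7 -188.3] [90.4 14.3] 75.1 z med/max 0.12308187391628989 0.13142921517122552
   rim n 488 [ 524.8 -189. ] [ 97.3 160.7] 75.3 zmed 0.057597032197776565
   tray 448 [ 495.6 -184.8] [212.4 228.5] 83.9
scene empty bar n 256 rect [568.9 175.8] [101.9  23.3] 80.3 z med/max 0.12357919210399193 0.13276549360442047
   rim n 491 [547.6 179.4] [102.3 157.5] 83.0 zmed 0.055407787516582374
   orange n 27 mean [0.4953 0.1953 0.0926] min [0.4757 0.1858 0.0699] max [0.5124 0.2052 0.1146]
     rect [493.3 195.6] [16.6 37.6] 81.9
   tray 649 [527.7 180.1] [235. 223.] 80.9
scene loaded bar n 365 rect [ 523.9 -184.2] [99.3 24.4] 76.1 z med/max 0.1240524542697965 0.13185724923932507
   rim n 927 [ 524.8 -184.6] [ 98.1 165.6] 75.8 zmed 0.057019624635778365
   tray 674 [ 493.9 -181.8] [218.9 230.4] 83.9
```

View pics/crop0.png

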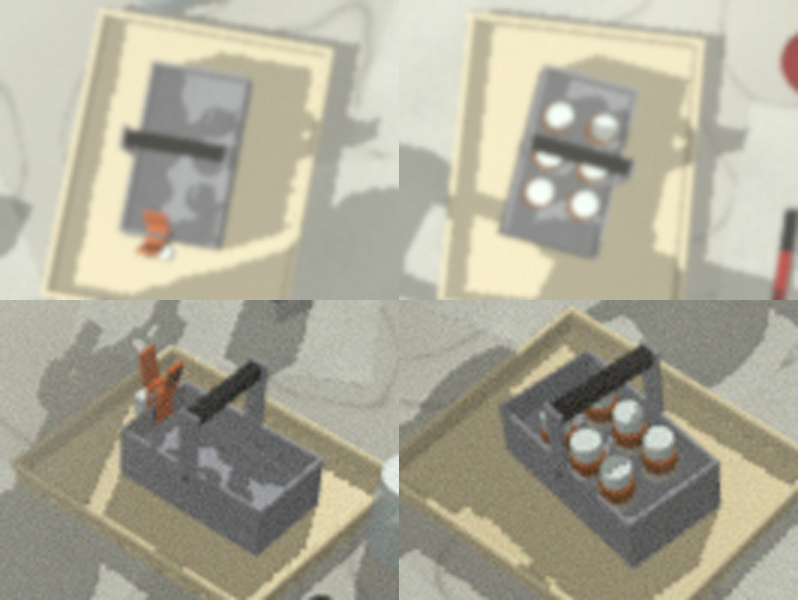

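The crops show both carriers clearly. Their handles have yaws of about -9° (empty) and -14.6° (loaded). The logger sits on the empty carrier's near wall, slightly to the +y side of the middle. I'll go above it, then measure gripper against logger in the same pictures.

drive_tool([
  [0.207,-0.416,0],
  [0.207,-0.416,0],
  [0.207,-0.416,0],
  [0.207,-0.416,0],
  [0.207,-0.416,0],
  [0.207,-0.416,0],
  [0.207,-0.416,0],
  [0.207,-0.416,0],
], claw=[65,65,65,65,65,65,65,65], yaw=[-0.206,-0.206,-0.206,-0.206,-0.206,-0.206,-0.206,-0.206], newtons=20)

```text
time: 0.77
tool_pos: [0.3901, 0.4021, 0.2497]
tcp_rot: [-1.625, -2.688, 0.0]
wrist_force: [0.1, 0.3, -0.2]
width: 0.766
grip_force: 0.0
```

drive_tool([
  [0.206,-0.416,-0.1],
  [0.206,-0.416,-0.1],
  [0.206,-0.416,-0.1],
  [0.206,-0.416,-0.1],
  [0.206,-0.416,-0.1],
  [0.206,-0.416,-0.1],
  [0.206,-0.416,-0.1],
  [0.206,-0.416,-0.1],
], claw=[65,65,65,65,65,65,65,65], yaw=[-0.206,-0.206,-0.206,-0.206,-0.206,-0.206,-0.206,-0.206])

```text
time: 1.43
tool_pos: [0.4927, 0.1952, 0.1992]
tcp_rot: [-2.393, -2.033, 0.002]
wrist_force: [-0.2, 0.4, 0.4]
width: 0.761
grip_force: 0.0
```

```bash
cat > lg.py <<'E'
from h import *
import sys
cx,cy,yaw=map(float,sys.argv[1:4]); t=sys.argv[4]
a=np.radians(yaw); ex=np.array([np.cos(a),np.sin(a)]); ey=np.array([-ex[1],ex[0]])
s=bot.read_state(); print("tcp",s["tool_pos"].round(4),"tool y deg",np.degrees(np.arctan2(*cv2.Rodrigues(s["tcp_rot"])[0][1::-1,1])).round(1),"q",s["q"].round(2),"w",s["width"])
for n in("top","scene"):
    c,W=cap(n); np.savez(f"{n}{t}.npz",W=W,c=c["color"]); cv2.imwrite(f"pics/{n}{t}.png",c["color"][...,::-1])
    h=cv2.cvtColor(c["color"],cv2.COLOR_RGB2HSV); d=W[...,:2]-[cx,cy]
    m=(h[...,0]<16)&(h[...,1]>110)&(c["color"][...,0]>70)&(W[...,2]>.06)&(np.hypot(d[...,0],d[...,1])<.06)
    if not m.any(): print(n,"none"); continue
    p=np.c_[d[m]@ex,d[m]@ey,W[m][:,2]]*1000
    for lo,hi in((60,80),(80,95),(95,125)):
        q=p[(p[:,2]>lo)&(p[:,2]<hi)]
        if len(q): print(n,lo,len(q),"u",q[:,0].min().round(1),np.median(q[:,0]).round(1),q[:,0].max().round(1),"v",q[:,1].min().round(1),np.median(q[:,1]).round(1),q[:,1].max().round(1))
E
python3 lg.py .4926 .195 -9 1
python3 - <<'E'
import cv2,numpy as np
t=cv2.imread("pics/top1.png");s=cv2.imread("pics/scene1.png")
r=lambda i,x,y:cv2.resize(i[y:y+150,x:x+100],(400,600),interpolation=cv2.INTER_CUBIC)
cv2.imwrite("pics/crop1.png",np.clip(np.hstack([r(t,190,200),r(s,270,90)])*1.5,0,255).astype(np.uint8))
E
```

```text
tcp [0.4927 0.1952 0.1992] tool y deg -9.3 q [0.33 0.03 1.97 0.   1.15 0.49] w 0.7607870869187894
top none
scene 60 39 u -14.3 1.9 10.3 v -11.2 2.5 14.2
scene 80 42 u -16.5 -9.1 15.2 v -13.2 -0.8 13.4
scene 95 44 u -17.4 -12.0 20.6 v -11.6 -0.1 13.1
```

View pics/crop1.png

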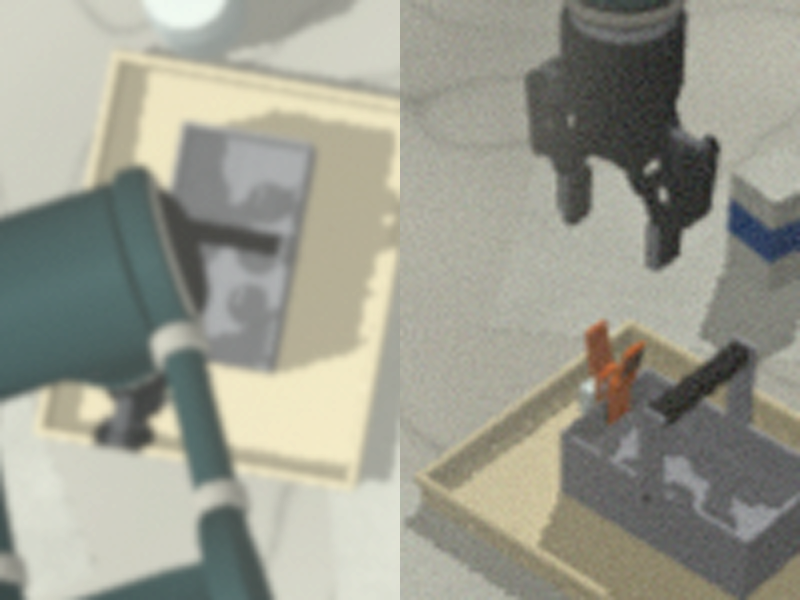

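The gripper stands centred over the clip: the scene camera puts the levers at u ±18 mm and v ±13 mm about the TCP. I'll descend and squeeze.

drive_tool([
  [0,0,-0.05],
  [0,0,-0.1],
  [0,0,-0.14],
  [0,0,-0.17],
  [0,0,-0.19],
  [0,0,-0.2],
  [0,0,-0.206],
  [0,0,-0.206],
], claw=[65,65,65,65,65,65,65,65], yaw=[0,0,0,0,0,0,0,0])

```text
time: 2.2
tool_pos: [0.4927, 0.1961, 0.0971]
tcp_rot: [-2.392, -2.037, -0.001]
wrist_force: [-0.3, 0.1, 0.3]
width: 0.757
grip_force: 0.0
```

drive_tool([
  [0,0,0],
  [0,0,0],
  [0,0,0],
  [0,0,0],
  [0,0,0],
  [0,0,0],
  [0,0,0],
  [0,0,0],
], claw=[40,36,32,28,25,22,20,18], yaw=[0,0,0,0,0,0,0,0], newtons=20)

```text
time: 2.87
tool_pos: [0.4927, 0.1953, 0.097]
tcp_rot: [2.393, 2.035, -0.0]
wrist_force: [-0.1, 0.2, -0.5]
width: 0.252
grip_force: 22.9
```

drive_tool([
  [0,0,0],
  [0,0,0],
  [0,0,0],
  [0,0,0],
  [0,0,0],
  [0,0,0],
], claw=[15,15,15,15,15,15], yaw=[0,0,0,0,0,0])

```text
time: 3.37
tool_pos: [0.4926, 0.1953, 0.097]
tcp_rot: [-2.393, -2.035, 0.0]
wrist_force: [0.5, -0.2, 0.2]
width: 0.248
grip_force: 22.9
```

```bash
python3 lg.py .4926 .195 -9 2
python3 - <<'E'
import cv2,numpy as np
s=cv2.imread("pics/scene2.png")
cv2.imwrite("pics/crop2.png",np.clip(cv2.resize(s[110:260,260:400],(560,600),interpolation=cv2.INTER_CUBIC)*1.5,0,255).astype(np.uint8))
E
```

```text
tcp [0.4926 0.1953 0.097 ] tool y deg -9.2 q [0.33 0.14 2.06 0.   0.94 0.49] w 0.2476164423338781
top none
scene 60 38 u -11.7 0.4 12.1 v -8.9 -2.7 10.3
scene 80 25 u -11.0 -7.3 11.1 v -10.0 -0.6 11.0
scene 95 28 u -12.4 -6.8 10.3 v -9.6 0.9 13.0
```

View pics/crop2.png

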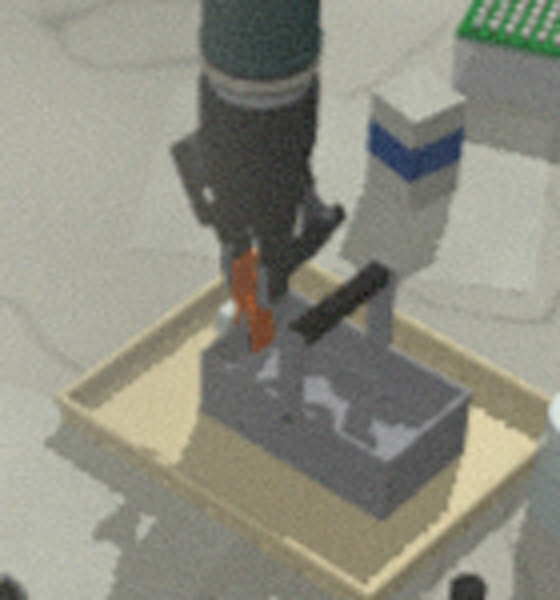

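Squeezed to 21 mm, so it is fully open, and the wrist force is near zero. I'll lift it off and check that the carrier stays.

drive_tool([
  [0,0,0.01],
  [0,0,0.025],
  [0,0,0.045],
  [0,0,0.07],
  [0,0,0.11],
  [0,0,0.16],
  [0,0,0.206],
  [0,0,0.206],
], claw=[15,15,15,15,15,15,15,15], yaw=[0,0,0,0,0,0,0,0])

```text
time: 4.13
tool_pos: [0.4964, 0.1966, 0.2074]
tcp_rot: [2.39, 2.033, 0.017]
wrist_force: [0.7, -0.1, 1.4]
width: 0.251
grip_force: 22.9
```

drive_tool([
  [-0.003,-0.03,0],
  [-0.009,-0.08,0],
  [-0.016,-0.14,0],
  [-0.024,-0.2,0],
  [-0.032,-0.26,0],
  [-0.038,-0.31,0],
  [-0.042,-0.345,0],
  [-0.044,-0.36,0],
], claw=[15,15,15,15,15,15,15,15], yaw=[-0.001,-0.003,-0.005,-0.008,-0.011,-0.013,-0.014,-0.015])

```text
time: 4.8
tool_pos: [0.4704, 0.0133, 0.2007]
tcp_rot: [2.442, 1.975, 0.0]
wrist_force: [0.1, 1.4, -0.5]
width: 0.251
grip_force: 22.9
```

drive_tool([
  [-0.003,-0.03,0],
  [-0.009,-0.08,0],
  [-0.016,-0.14,0],
  [-0.024,-0.2,0],
  [-0.032,-0.26,0],
  [-0.038,-0.31,0],
  [-0.042,-0.345,0],
  [-0.044,-0.363,0],
], claw=[15,15,15,15,15,15,15,15], yaw=[-0.001,-0.004,-0.006,-0.009,-0.012,-0.014,-0.015,-0.016])

```text
time: 5.47
tool_pos: [0.4488, -0.1677, 0.2006]
tcp_rot: [2.49, 1.913, 0.001]
wrist_force: [-0.1, -0.0, -0.1]
width: 0.25
grip_force: 22.9
```

```bash
python3 lg.py .4486 -.1664 -14.7 3; python3 m.py 3
python3 - <<'E'
import cv2,numpy as np
s=cv2.imread("pics/scene3.png")
cv2.imwrite("pics/crop3.png",np.clip(cv2.resize(s[130:350,140:400],(709,600),interpolation=cv2.INTER_CUBIC)*1.5,0,255).astype(np.uint8))
E
```

```text
tcp [ 0.4488 -0.1677  0.2006] tool y deg -14.9 q [-0.41 -0.07  2.07 -0.    1.15 -0.15] w 0.24954509327730032
top none
top empty bar n 196 rect [568.4 170.6] [93.1 14.3] 81.0 z med/max 0.12234203938631216 0.130089232885938
   rim n 191 [558.  173.1] [ 95.  138.1] 80.6 zmed 0.05593009068136201
   tray 646 [528.7 175.5] [228.7 220. ] 80.5
top loaded bar n 49 rect [ 532.6 -157.6] [26.8 13.9] 75.8 z med/max 0.12381375163897235 0.1292229556316149
   rim n 267 [ 525.1 -187.5] [ 93.7 160.8] 74.7 zmed 0.05747045622529856
   tray 372 [ 495.3 -184.4] [211.1 227.9] 83.9
scene empty bar n 254 rect [568.6 177.1] [101.6  22.7] 80.9 z med/max 0.12333645327473097 0.13240448126225512
   rim n 493 [556.9 178.7] [ 99.4 140.4] 81.9 zmed 0.055394339956867045
   tray 656 [528.1 179.3] [232.1 222.2] 80.5
scene loaded bar n 353 rect [ 502.6 -194.8] [115.9  86.5] 17.4 z med/max 0.1237412217156606 0.13969919814878862
   rim n 917 [ 524.  -184.8] [ 99.1 166.7] 75.8 zmed 0.05702485603722596
   orange n 4 mean [ 0.4465 -0.1745  0.1772] min [ 0.443  -0.1782  0.1737] max [ 0.454  -0.1718  0.1796]
     rect [ 448.2 -175.5] [ 1.2 12.7] 59.6
   tray 677 [ 494.6 -181.4] [218.1 232.1] 84.1
```

View pics/crop3.png

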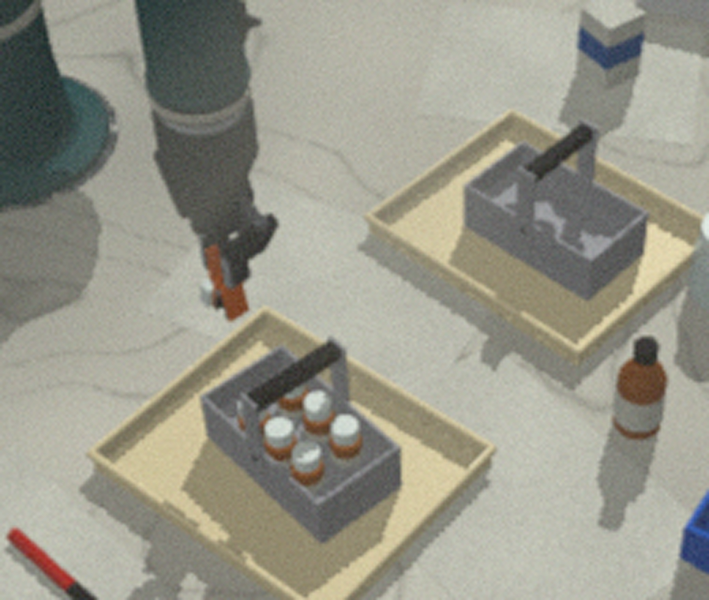

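The logger is carried open at about (225,285) in the crop, and the empty carrier has not moved. I'll lower it over the near wall in two stages.

drive_tool([
  [0,0,-0.03],
  [0,0,-0.07],
  [0,0,-0.1],
  [0,0,-0.125],
  [0,0,-0.14],
  [0,0,-0.15],
  [0,0,-0.155],
  [0,0,-0.16],
], claw=[15,15,15,15,15,15,15,15], yaw=[0,0,0,0,0,0,0,0])

```text
time: 6.23
tool_pos: [0.4492, -0.1658, 0.1203]
tcp_rot: [2.488, 1.917, 0.001]
wrist_force: [-0.3, 0.3, -1.0]
width: 0.25
grip_force: 22.9
```

```bash
python3 lg.py .4486 -.1664 -14.7 4
python3 - <<'E'
import cv2,numpy as np
s=cv2.imread("pics/scene4.png")
cv2.imwrite("pics/crop4.png",np.clip(cv2.resize(s[215:315,195:305],(660,600),interpolation=cv2.INTER_CUBIC)*1.5,0,255).astype(np.uint8))
E
```

```text
tcp [ 0.4492 -0.1658  0.1203] tool y deg -14.8 q [-0.41  0.01  2.14  0.    0.98 -0.15] w 0.25023206028763373
top none
scene 60 45 u -8.7 9.8 14.7 v -8.5 1.8 12.1
scene 80 30 u -11.4 7.1 12.1 v -8.7 -0.0 11.8
scene 95 44 u -13.0 -6.1 13.7 v -9.3 -4.3 2.6
```

View pics/crop4.png

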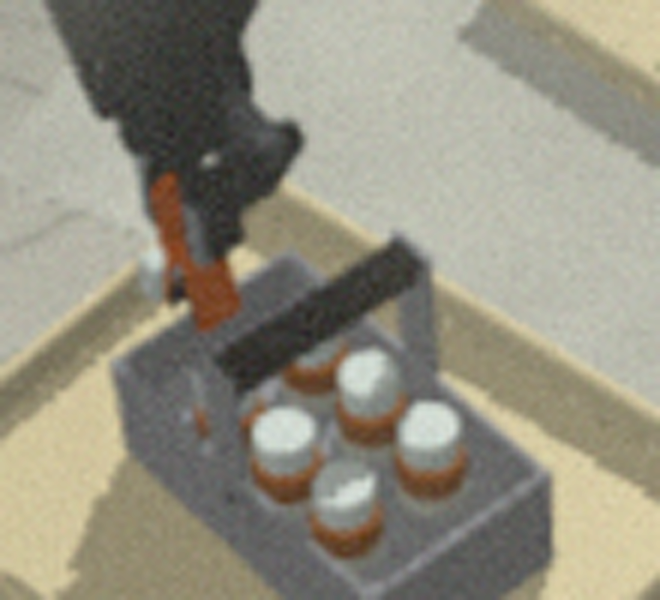

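The near wall's rim lines up with the gap between the jaws, with the module on the outer side at (160,275) and the inner jaw at (215,310). I'll lower the rest of the way.

drive_tool([
  [0,0,-0.008],
  [0,0,-0.016],
  [0,0,-0.024],
  [0,0,-0.032],
  [0,0,-0.04],
  [0,0,-0.047],
  [0,0,-0.051],
  [0,0,-0.051],
], claw=[15,15,15,15,15,15,15,15], yaw=[0,0,0,0,0,0,0,0])

```text
time: 7.0
tool_pos: [0.4482, -0.166, 0.0937]
tcp_rot: [-2.489, -1.915, 0.001]
wrist_force: [0.2, 0.3, -0.6]
width: 0.257
grip_force: 22.9
```

```bash
python3 lg.py .4486 -.1664 -14.7 5; python3 m.py 5 | grep -A1 loaded
```

```text
tcp [ 0.4482 -0.166   0.0937] tool y deg -14.8 q [-0.41  0.05  2.16  0.    0.93 -0.15] w 0.2567450379617855
top none
scene 60 34 u -11.4 -4.1 11.7 v -8.6 -4.9 5.2
scene 80 15 u -9.7 -7.6 11.3 v -9.7 -5.7 -0.5
scene 95 17 u -10.3 -7.5 8.5 v -8.9 -4.8 2.0
top loaded bar n 95 rect [ 475.2 -189.3] [130.1  87.4] 0.2 z med/max 0.12403613876603115 0.1394008728334286
   rim n 260 [ 525.8 -187.1] [ 93.1 161.9] 74.7 zmed 0.05745553532291303
--
scene loaded bar n 493 rect [ 481.7 -193.5] [149.1  92.1] 10.2 z med/max 0.12454999756319274 0.13946066154622383
   rim n 891 [ 517.5 -182.7] [ 99.1 181.4] 77.3 zmed 0.05733828138420938
```

No contact force on the way down. I'll open gradually, then back straight up.

drive_tool([
  [0,0,0],
  [0,0,0],
  [0,0,0],
  [0,0,0],
  [0,0,0],
  [0,0,0],
  [0,0,0],
  [0,0,0],
], claw=[24,27,30,34,38,44,50,55], yaw=[0,0,0,0,0,0,0,0])

```text
time: 7.77
tool_pos: [0.4488, -0.1662, 0.0946]
tcp_rot: [2.489, 1.916, 0.0]
wrist_force: [0.3, -0.0, 0.6]
width: 0.645
grip_force: 0.0
```

drive_tool([
  [0,0,0],
  [0,0,0],
  [0,0,0.02],
  [0,0,0.05],
  [0,0,0.09],
  [0,0,0.15],
  [0,0,0.21],
  [0,0,0.24],
], claw=[58,58,58,58,58,58,58,58], yaw=[0,0,0,0,0,0,0,0])

```text
time: 8.43
tool_pos: [0.4504, -0.1669, 0.2193]
tcp_rot: [2.485, 1.913, 0.004]
wrist_force: [-0.2, -0.7, 0.0]
width: 0.679
grip_force: 0.0
```

```bash
python3 lg.py .4486 -.1664 -14.7 6; python3 m.py 6 | grep -A1 loaded
python3 - <<'E'
import cv2,numpy as np
s=cv2.imread("pics/scene6.png")
cv2.imwrite("pics/crop6.png",np.clip(cv2.resize(s[215:315,195:305],(660,600),interpolation=cv2.INTER_CUBIC)*1.5,0,255).astype(np.uint8))
E
```

```text
tcp [ 0.4504 -0.1669  0.2193] tool y deg -14.8 q [-0.41 -0.09  2.05  0.    1.18 -0.15] w 0.6793991042121247
top none
scene 60 53 u -13.6 -1.2 12.7 v -9.3 -2.4 11.6
scene 80 46 u -18.2 -12.2 16.7 v -9.2 1.3 11.3
scene 95 51 u -19.1 -12.2 21.4 v -9.7 0.3 11.1
top loaded bar n 46 rect [ 532.7 -156.3] [24.4 13.7] 77.1 z med/max 0.12295274543221502 0.12976008269358363
   rim n 261 [ 525.5 -187.7] [ 94.8 160.4] 76.0 zmed 0.05737477768890642
--
scene loaded bar n 353 rect [ 525.1 -184.5] [98.9 20.1] 75.2 z med/max 0.12364349317552925 0.1309444020347481
   rim n 897 [ 516.7 -182.5] [ 99.  181.3] 75.6 zmed 0.057323436881232315
```

View pics/crop6.png

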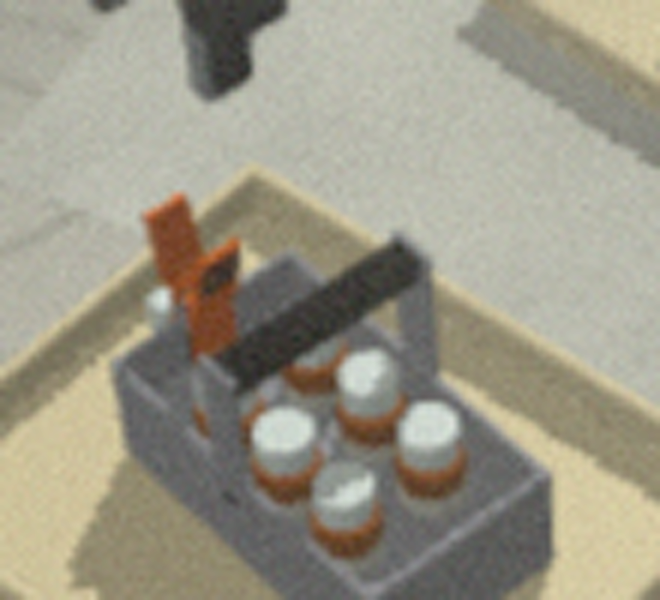

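The clip has sprung shut, upright over the near wall, with the module outside at (160,305). Next I move over the grip bar, centre about (0.525, -0.186), and down.

drive_tool([
  [0.03,-0.008,0],
  [0.07,-0.018,0],
  [0.11,-0.029,0],
  [0.14,-0.037,0],
  [0.15,-0.04,0],
  [0.152,-0.04,0],
  [0.152,-0.04,0],
  [0.152,-0.04,0],
], claw=[50,50,50,50,50,50,50,50], yaw=[0,0,0,0,0,0,0,0])

```text
time: 9.2
tool_pos: [0.5235, -0.1858, 0.2138]
tcp_rot: [-2.488, -1.915, 0.002]
wrist_force: [-0.4, 0.5, -0.2]
width: 0.586
grip_force: 0.0
```

drive_tool([
  [0,0,-0.03],
  [0,0,-0.07],
  [0,0,-0.11],
  [0,0,-0.14],
  [0,0,-0.165],
  [0,0,-0.185],
  [0,0,-0.195],
  [0,0,-0.196],
], claw=[50,50,50,50,50,50,50,50], yaw=[0,0,0,0,0,0,0,0])

```text
time: 9.87
tool_pos: [0.5238, -0.1859, 0.1155]
tcp_rot: [-2.488, -1.915, 0.001]
wrist_force: [-0.6, 0.2, -0.3]
width: 0.583
grip_force: 0.0
```

drive_tool([
  [0,0,0],
  [0,0,0],
  [0,0,0],
  [0,0,0],
  [0,0,0],
  [0,0,0],
  [0,0,0],
  [0,0,0],
], claw=[40,34,30,26,23,20,18,16], yaw=[0,0,0,0,0,0,0,0], newtons=20)

```text
time: 10.53
tool_pos: [0.5247, -0.1862, 0.1166]
tcp_rot: [2.489, 1.916, 0.0]
wrist_force: [0.7, -0.8, 0.1]
width: 0.187
grip_force: 0.0
```

drive_tool([
  [0,0,0],
  [0,0,0],
  [0,0,0],
  [0,0,0],
  [0,0,0],
  [0,0,0],
], claw=[14,12,10,10,10,10], yaw=[0,0,0,0,0,0])

```text
time: 11.03
tool_pos: [0.5243, -0.1861, 0.1165]
tcp_rot: [-2.489, -1.916, 0.001]
wrist_force: [-3.5, 1.7, 4.4]
width: 0.162
grip_force: 20.5
```

drive_tool([
  [0,0,0],
  [0,0,0],
  [0,0,0],
  [0,0,0],
  [0,0,0.002],
  [0,0,0.005],
], claw=[8,8,8,8,8,8], yaw=[0,0,0,0,0,0], newtons=80)

```text
time: 11.53
tool_pos: [0.5241, -0.1859, 0.1176]
tcp_rot: [-2.489, -1.915, 0.001]
wrist_force: [-0.1, 0.6, -6.6]
width: 0.147
grip_force: 77.9
```

drive_tool([
  [0,0,0.005],
  [0,0,0.012],
  [0,0,0.022],
  [0,0,0.036],
  [0,0,0.052],
  [0,0,0.068],
  [0,0,0.084],
  [0,0,0.1],
], claw=[8,8,8,8,8,8,8,8], yaw=[0,0,0,0,0,0,0,0])

```text
time: 12.2
tool_pos: [0.5249, -0.1863, 0.1703]
tcp_rot: [2.489, 1.916, 0.001]
wrist_force: [-0.0, 0.3, -5.8]
width: 0.146
grip_force: 78.0
```

drive_tool([
  [0,0,0.016],
  [0,0,0.032],
  [0,0,0.048],
  [0,0,0.064],
  [0,0,0.08],
  [0,0,0.093],
  [0,0,0.103],
  [0,0,0.11],
], claw=[8,8,8,8,8,8,8,8], yaw=[0,0,0,0,0,0,0,0])

```text
time: 12.87
tool_pos: [0.5249, -0.1863, 0.2249]
tcp_rot: [2.489, 1.916, 0.001]
wrist_force: [1.1, 0.2, -5.1]
width: 0.144
grip_force: 78.0
```

drive_tool([
  [0,0,0.016],
  [0,0,0.032],
  [0,0,0.048],
  [0,0,0.064],
  [0,0,0.078],
  [0,0,0.088],
  [0,0,0.094],
  [0,0,0.097],
], claw=[8,8,8,8,8,8,8,8], yaw=[0,0,0,0,0,0,0,0])

```text
time: 13.53
tool_pos: [0.5249, -0.1863, 0.2732]
tcp_rot: [2.489, 1.916, 0.001]
wrist_force: [0.8, 0.6, -5.5]
width: 0.146
grip_force: 78.1
```

drive_tool([
  [0,0,0],
  [0,0,0],
  [0,0,0],
  [0,0,0],
  [0,0,0],
  [0,0,0],
], claw=[8,8,8,8,8,8], yaw=[0,0,0,0,0,0])

```text
time: 14.03
tool_pos: [0.5245, -0.1862, 0.2721]
tcp_rot: [-2.489, -1.916, 0.0]
wrist_force: [0.3, 0.5, -5.5]
width: 0.148
grip_force: 78.1
```

```bash
python3 - <<'E'
from h import *
s=bot.read_state(); print(s["time"],s["tool_pos"],s["tcp_rot"],s["wrist_force"],s["torque"],s["grip_force"],s["width"])
c,W=cap("scene"); C=c["color"].astype(int)
d=W[...,:2]-[.5248,-.186]; a=np.radians(-14.8); R=np.array([[np.cos(a),np.sin(a)],[-np.sin(a),np.cos(a)]])
U=d@R.T
m=(np.abs(U[...,0])<.1)&(np.abs(U[...,1])<.06)&(W[...,2]>.19)&(W[...,2]<.222)&(np.ptp(C,-1)<25)
# top rim height per quadrant
for su in(-1,1):
    for sv in(-1,1):
        q=m&(U[...,0]*su>.03)&(U[...,1]*sv>.03); z=W[q][:,2]
        print(su,sv,q.sum(),np.percentile(z,[50,90]).round(4) if q.sum() else None)
cv2.imwrite("pics/end.png",np.clip(cv2.resize(c["color"][130:350,140:400,::-1],(709,600),interpolation=cv2.INTER_CUBIC)*1.5,0,255).astype(np.uint8))
E
```

```text
14.0333 [ 0.52453471 -0.1861563   0.27213575] [-2.48916710e+00 -1.91596896e+00  4.74811416e-04] [ 0.29243949  0.52106452 -5.52356428] [-0.00138338 -0.05574389 -0.02655962] 78.07260274887085 0.1476274942604969
-1 -1 147 [0.207  0.2166]
-1 1 10 [0.2083 0.2153]
1 -1 199 [0.2055 0.2171]
1 1 183 [0.2059 0.2165]
```

View pics/end.png

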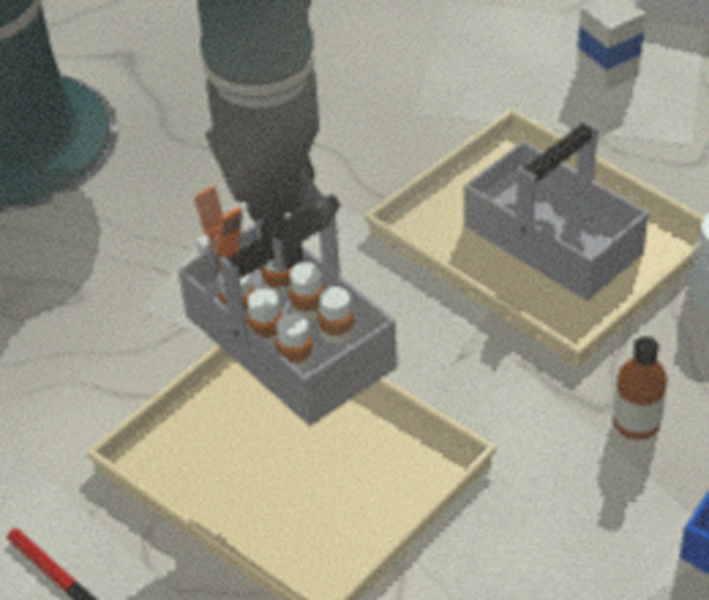

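The carrier hangs level: the rim is about 0.216 m high in all quadrants, so the underside is about 0.16 m up. The logger is at (215,225), the vials are aboard, the tray below is empty, and the empty carrier has not moved.

```bash
python3 -c "
from workcell import bot
print(bot.finish_job())"
```

```text
the job is handed in; nothing more can be done
None
```

I clipped the logger over the loaded carrier's near end wall and handed the job in with the arm holding that carrier level, its underside about 16 cm above the bench and directly over its tray, all vials aboard and the empty carrier left in place.

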